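Unstack the covers and close each container

ROBOT

A 6-joint arm with a two-finger parallel gripper is mounted at the origin on a cart in front of the work surface, level with it; the furniture and walls round the work are solid. World frame = base frame: x ahead of the robot, y to its left, z up, the work surface at z = 0. Lengths are in m, angles in rad, forces in N, time in s.
With the tool pointing down it reaches from about 0.3 to 0.775 m from the base axis. Payload 14.6 kg.
Tool frame: the origin (TCP) lies midway between the tips of the shut fingers; the grasp point (between the pads) lies 19 mm behind it (ctrl.hold_point_z is the distance from the TCP to the grasp point, in m); z points along the fingers, x is the direction in which the jaws open and shut, and the axes are right-handed (so a half turn about z gives the same grasp; the last joint's range is limited). The gripper opens to 94 mm and grips with 3 to 60 N. Pads are 16 mm wide; open, the fingers measure 119 mm over their backs; the gripper's body (75 mm by 177 mm) begins 78 mm behind the grasp point.
Start: joints at [1.062, 0.3, 1.521, -0, 1.321, -0.067], TCP at [0.235, 0.497, 0.205] pointing down, gripper open.
Joint ranges: [-3.03, 3.03], [-0.79, 2.21], [0.23, 2.52], [-1.04, 4.18], [0, 3.07], [-2.55, 2.55]. Speed limits (rad/s): [2.22, 2.22, 2.57, 3.14, 3.14, 3.14].

INTERFACE

Orientations are given as [roll, pitch, yaw] about the fixed x, y, z axes, in that order (R = Rz(yaw) Ry(pitch) Rx(roll)).
In Python, from station import ctrl, viewer, ticket, nets gives the robot as it stands.
- The arm moves only by the tool carry_out, never from a script. Its argument "commands" is one flat list of numbers, 7 for each row, row after row: the closure, from -1 (fully open) to 1 (shut), so that 0 is half open, then the shift along the world's x, y, z in cm, then the turn, a rotation vector about the world's x, y, z in rad. In form: [gripper, tx, ty, tz, ax, ay, az, gripper, tx, ty, tz, ax, ay, az, ...]. A call has 1 to 12 rows; each row is the pose to reach, as a shift and turn from the pose measured when the call began; what a row does not reach only later rows make up. A row lasts 1/12 s, in which the tool goes at most 41.7 mm and 7.16 degrees, less where a joint would pass 70% of its speed; a pose out of reach is approached as far as the arm can. A call with a gripper value outside its range is refused whole. The fingers move at their own pace and stop on an object; "force" is the grip in N (left out, the last holds). Time passes only in rows, so rows that repeat a pose let the fingers close. It gives the time, the measured TCP pose, the force and the opening at its end, in the units of the state.
- ctrl.get_obs(): the state, without advancing time (a new reading comes with each control period).
- viewer.camera(name): name is "scene" or "top" or "wrist"; returns (picture, depth): 420x560x3 uint8, blue, green, red; 420x560 float32, m along the optical axis (not along the pixel's ray), 0 where there is no reading.
- viewer.camera_info(name): a dict with "fx", "fy", "cx", "cy" (pixels), "R" (3x3) and "t" (3): a world point X has camera coordinates R X + t. Camera axes: x right, y down, z forward; pixel columns grow to the right and rows downward; lengths in m; the calibration is good to about 2 mm. A picture is of the moment at which its call begins: read the wrist's pose just before it. camera_info takes no time and is no camera call; for the wrist camera it gives the pose at the moment of the call.
- ticket.hand_in(): hands the job in, once; it reports no verdict.
Trained networks look in the newest picture that a camera, given by its name, has taken for a name from the list of things; names that differ only in an ending like _2 or _b are one class to them, and where a whole thing is asked for, a point or a joint stands for the part that bears it (a point fixed in the world has none). Each returns a list of dicts, best first, with "confidence" (0 to 1); they miss things now and then, are a little off and sometimes report something else, mostly with a low value. They report only what shows in the picture. A call takes as long as a camera call. They do not tell look-alikes from the thing itself.
- nets.silhouettes(camera, thing): "region" (420x560 bool, what is visible of it) and "extent" ([left, top, right, bottom] in pixels, round what is visible of it).
The state is a dict: "time_s": time; "qpos": joint angles; "joint_vel": joint speeds; "tau": joint torques, N m; "ee_pos": TCP position; "eef_rot": TCP orientation; "force": force on the tool from outside, world axes, zero at the start; "moment": the same for the moment, N m; "grip_width": finger opening in m.
Only numpy, scipy, OpenCV 4.12 (cv2) and the standard library are available. Lean on these libraries where they do the work, as an engineer would, in place of code of your own. Each camera call takes 0.05 s, during which the arm holds its last target. There are 200 camera calls.

TASK

The covers of the four open containers were piled on one another while the bench was in use. Work down the pile from the top and close each container with the cover that fits it, seated flat and square on the rim with its lip inside the mouth, before going on to the next. Leave the containers standing where they are and do not disturb the tape roll or the petri dish beside them.

Things in the scene. Friction and masses are not known exactly. Their poses are not given: they have to be found in the camera images.
- small_cover_center (a point): Small oblong light grey plastic cover, 32 x 42 mm, on top of the pile at the start; belongs on the small box. Grip the 12 mm edge across the 32 mm width. Edge 12 mm high; under it a locating lip, 13 x 23 mm, 8 mm deep, goes into the mouth while the edge rests on the rim. Point: its centre, half-way up its 20 mm height (2 mm above the rim when seated). x along its short side, y long side, z up.
- round_cover_center (a point): Round light grey plastic cover, 54 mm across, second from the top of the pile; belongs on the round pot. Grip its edge across the diameter, any way round. Edge 12 mm high; under it a locating lip, 31 mm diameter (tapered below), 8 mm deep, goes into the mouth while the edge rests on the rim. Point: its centre, half-way up its 20 mm height (2 mm above the rim when seated). z up.
- short_cover_center (a point): Rectangular light grey plastic cover, 54 x 88 mm, third from the top of the pile; belongs on the tube box. Grip the edge across the 54 mm width. Edge 12 mm high; under it a locating lip, 33 x 67 mm, 8 mm deep, goes into the mouth while the edge rests on the rim. Point: its centre, half-way up its 20 mm height (2 mm above the rim when seated). x along its short side, y long side, z up.
- long_cover_center (a point): Long rectangular light grey plastic cover, 58 x 132 mm, at the bottom of the pile, its lip standing on the bench; belongs on the slide trough. Grip the edge across the 58 mm width. Edge 12 mm high; under it a locating lip, 37 x 111 mm, 8 mm deep, goes into the mouth while the edge rests on the rim. Point: its centre, half-way up its 20 mm height (2 mm above the rim when seated). x along its short side, y long side, z up.
- slip_box_mouth (a point): Small oblong open white box holding cover slips, 29 x 39 mm outside, 40 mm high, mouth 21 x 31 mm. Point: centre of the mouth at rim height. x along its short side, y long side, z up. Loose, stands on the bench. 0.2 kg.
- round_pot_mouth (a point): Round open white pot holding stirring bars, 49 mm across, 64 mm high, mouth 41 mm across. Point: centre of the mouth at rim height. Loose, stands on the bench. 0.35 kg.
- tube_box_mouth (a point): Rectangular open white box holding upright small tubes, 50 x 84 mm outside, 58 mm high, mouth 42 x 76 mm. Point: centre of the mouth at rim height. x along its short side, y long side, z up. Loose, stands on the bench. 0.35 kg.
- slide_trough_mouth (a point): Long open white trough holding glass slides on edge, 54 x 128 mm outside, 50 mm high, mouth 46 x 120 mm. Point: centre of the mouth at rim height. x along its short side, y long side, z up. Loose, stands on the bench. 0.45 kg.
- tape_roll: Roll of green tape lying flat, 66 mm across, 19 mm high; a bystander, loose. Origin: centre of its underside.
- petri_1: Lidded petri dish lying flat, 66 mm across, 16 mm high; a bystander, loose. Origin: centre of its underside.
There are look-alikes about, which are no part of the job. Leave any red look-alike of the part that bears short_cover_center alone.

How it is judged:
On the way, in this order (a step that is already met when the one before it is completed fails the run):
1. the small oblong cover is seated on the small box and let go (horizontal distance between small_cover_center and slip_box_mouth below 0.009 m and z of small_cover_center in the frame of slip_box_mouth between -0.003 and 0.005 m and angle between small_cover_center's own z axis and vertical below 0.06 rad and angle between the y axis of small_cover_center and the y axis of slip_box_mouth, either way round below 0.2 rad and contact force between small_cover and the fingers below 0.1 N), for 0.2 s.
2. the round cover is seated on the round pot and let go (horizontal distance between round_cover_center and round_pot_mouth below 0.009 m and z of round_cover_center in the frame of round_pot_mouth between -0.003 and 0.005 m and angle between round_cover_center's own z axis and vertical below 0.06 rad and contact force between round_cover and the fingers below 0.1 N), for 0.2 s.
3. the short rectangular cover is seated on the tube box and let go (horizontal distance between short_cover_center and tube_box_mouth below 0.009 m and z of short_cover_center in the frame of tube_box_mouth between -0.003 and 0.005 m and angle between short_cover_center's own z axis and vertical below 0.06 rad and angle between the y axis of short_cover_center and the y axis of tube_box_mouth, either way round below 0.2 rad and contact force between short_cover and the fingers below 0.1 N), for 0.2 s.
4. the long cover is seated on the slide trough and let go (horizontal distance between long_cover_center and slide_trough_mouth below 0.009 m and z of long_cover_center in the frame of slide_trough_mouth between -0.003 and 0.005 m and angle between long_cover_center's own z axis and vertical below 0.06 rad and angle between the y axis of long_cover_center and the y axis of slide_trough_mouth, either way round below 0.2 rad and contact force between long_cover and the fingers below 0.1 N), for 0.2 s.
At the end, for the whole second after the job is handed in: Each cover sits on its own container: centred within 9 mm of the mouth, its centre -3 to +5 mm from rim height (lip inside the mouth), tilted less than 0.06 rad, the oblong ones in line with their container within 0.2 rad; all released and at rest (all of step 1 and all of step 2 and all of step 3 and all of step 4 and linear speed of each of small_cover, round_cover, short_cover, long_cover below 0.02 m/s); the robot touches nothing.
It fails at once if a container is pushed more than 40 mm from where it stood (distance of any of slip_box_mouth, round_pot_mouth, tube_box_mouth, slide_trough_mouth from where it was at the start of the episode above 0.04 m).
It fails at once if a container is tipped over (angle between any of slip_box_mouth, round_pot_mouth, tube_box_mouth, slide_trough_mouth's own z axis and vertical above 0.5 rad).
It fails at once if the tape roll or the petri dish is pushed more than 30 mm away (distance of any of tape_roll, petri_1 from where it was at the start of the episode above 0.03 m).
It also fails if it takes over 125 s, if anything falls off the work surface, if the arm or the gripper's body presses on something with over 40 N, if the wrist force passes 120 N, or if a joint passes its speed limit or range.

## Working session

There is one attempt and no reset: what is moved stays moved. The work goes in short steps, Python scripts to look and compute and a tool call to move; the robot and the scene stay as the last step left them, time stands still between calls to the robot, and variables do not carry over. Pictures are saved under pics/ and viewed, about 12 in all and at most 16, crops included, and the job is handed in when it is done.

Besides the shell and the picture viewer there is one more tool, called by a JSON object that holds its "op" and its "data". carry_out: Moves the arm, as the interface text tells. Its arguments: {"type":"object","properties":{"commands":{"type":"array","items":{"type":"number"}},"force":{"type":"number"}},"required":["commands"]}

```bash
mkdir -p pics; cat > h.py <<'E'
import numpy as np, cv2
from station import ctrl, viewer, ticket, nets
def cam(n):
    inf=viewer.camera_info(n); p,d=viewer.camera(n); return p,d,inf
def world(d,inf):
    v,u=np.mgrid[0:d.shape[0],0:d.shape[1]]
    c=np.stack([(u-inf['cx'])/inf['fx']*d,(v-inf['cy'])/inf['fy']*d,d],-1)
    return (c-np.array(inf['t']))@np.array(inf['R'])
E
python3 - <<'E'
from h import *
o=ctrl.get_obs(); print({k:np.round(o[k],3) for k in o}, ctrl.hold_point_z)
for n in('scene','top'):
    p,d,i=cam(n); cv2.imwrite(f'pics/{n}0.png',p); np.savez(f'{n}0.npz',p=p,d=d,**i)
    print(n,np.round(-np.array(i['R']).T@np.array(i['t']),3))
E
```

```text
{'time_s': np.float64(0.0), 'qpos': array([ 1.062,  0.3  ,  1.522,  0.   ,  1.321, -0.067]), 'joint_vel': array([ 0.002,  0.   ,  0.002,  0.   ,  0.002, -0.002]), 'tau': array([ 1.0000e-03, -5.3180e+01, -3.5275e+01,  7.1000e-02,  2.4000e-02,
       -0.0000e+00]), 'ee_pos': array([0.235, 0.497, 0.205]), 'eef_rot': array([-3.141e+00,  1.000e-03,  1.129e+00]), 'force': array([ 0.307, -0.553, -0.185]), 'moment': array([-0.023,  0.001, -0.004]), 'grip_width': np.float64(0.094)} 0.0188
scene [-0.069  0.704  0.569]
top [ 0.484 -0.062  1.089]
```

View pics/top0.png

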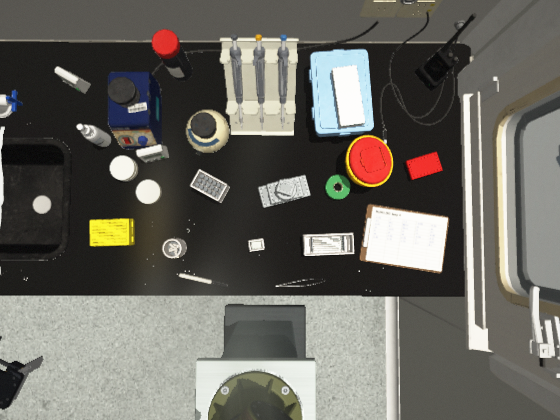

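View pics/scene0.png

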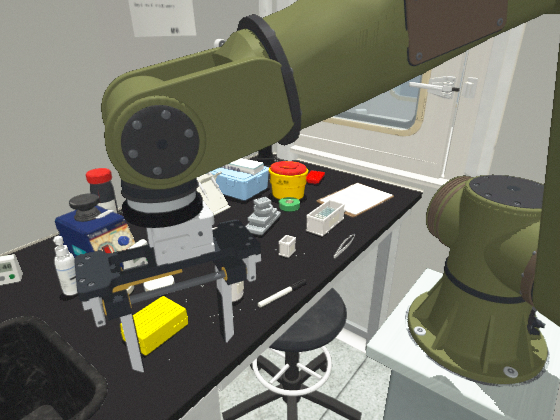

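The top view shows the pile at (285,190), trough (328,244), slip box (256,244), tube box (210,185), pot (174,248), tape (338,187) and a red look-alike at (424,166). Now I'll measure these.

```bash
cat > m.py <<'E'
from h import *
def rects(P,mask,boxes,px=1):
    for n,(l,t,r,b,z0,z1) in boxes.items():
        m=np.zeros(mask.shape,bool); m[t:b,l:r]=1
        m&=(P[...,2]>z0)&(P[...,2]<z1)&mask
        q=P[m]
        if len(q)<5: print(n,'few');continue
        c,s,a=cv2.minAreaRect((q[:,:2]*1000).astype(np.float32))
        if s[0]<s[1]: a+=90
        print(n,'c',np.round(c,1),'size',np.round(s,1),'longaxis deg',round((a+90)%180-90,1),'z',np.round(np.percentile(q[:,2],[5,50,95])*1000,1),len(q))
E
python3 - <<'E'
from m import *
f=np.load('top0.npz'); P=world(f['d'],f); ok=f['d']>0
print(np.round(P[200,300],3), np.round(P[270,100],3),f['fx'],np.round(f['R'],3))
for n,z in dict(all=(0.006,.2),).items():
    rects(P,ok,{'pile':(250,165,318,215,.006,.3),'pileL2':(250,165,318,215,.026,.3),'pileL3':(250,165,318,215,.045,.3),'pileL4':(250,165,318,215,.065,.3),
 'trough':(298,228,358,260,.044,.06),'slip':(244,234,268,255,.034,.05),'tube':(185,164,235,205,.052,.066),'pot':(158,233,190,262,.058,.07),'tape':(322,172,352,202,.01,.03),'w1':(106,152,140,183,.006,.2),'w2':(134,178,163,204,.006,.2),'pipR':(405,150,445,182,.006,.2)})
    Z=(P[...,2]*1000).astype(int); print(Z[176:206:2,258:314:3])
E
```

```text
[ 0.577 -0.119  0.001] [ 0.386  0.419 -0.   ] 401.927805476808 [[ 0.004 -1.     0.003]
 [-0.998 -0.004 -0.057]
 [ 0.057 -0.003 -0.998]]
pile c [616.2 -70. ] size [ 95.4 131.6] longaxis deg -74.6 z [17.  39.  80.5] 1089
pileL2 c [599.5 -76.6] size [54.3 88.2] longaxis deg -76.2 z [36.6 54.9 80.9] 695
pileL3 c [597.2 -77.1] size [52.8 58.4] longaxis deg -53.8 z [56.3 77.5 81.6] 353
pileL4 c [601.1 -77.4] size [40.8 31.6] longaxis deg 71.9 z [76.2 79.6 81.9] 209
trough c [ 458.1 -191. ] size [ 54.1 128.5] longaxis deg -87.4 z [45.5 48.8 52. ] 216
slip c [455.5  -2.2] size [28.7 38.7] longaxis deg -82.6 z [36.1 39.4 42.6] 71
tube c [609.3 120.5] size [84.6 50. ] longaxis deg 61.6 z [53.9 57.2 60.9] 163
pot c [447.5 209.8] size [45.7 47.6] longaxis deg -89.6 z [59.6 63.  66. ] 105
tape c [ 610.7 -219.3] size [65.3 64.5] longaxis deg 6.0 z [14.8 18.2 21.2] 435
w1 c [659.1 350.7] size [ 69.7 104.4] longaxis deg -89.7 z [12.2 32.  35.8] 588
w2 c [596.3 289.8] size [62.6 65.8] longaxis deg -86.9 z [12.3 16.3 19.3] 495
pipR c [ 669.2 -451.5] size [55.9 90.1] longaxis deg -73.3 z [15.2 19.3 22.
[... 807 characters left out ...]
 [  -3 1088   17   18   37   37   56   75   78   81   79   80   59   36
    39   20   19   18   -4]
 [  -1   19   20   17   34   38   37   62   57   77   77   75   60   39
    39   37   20   21   -1]
 [   2   24   21   23   39   43   38   59   60   57   57   54   55   41
    39   19   18    1    0]
 [  -1   16   20   20   37   41   37   41   62   61   58   56   38   22
    18    0   -3   -2   -2]
 [  -1   17   18   22   15   40   43   34   38   38   32   21   11   -2
     0   -2    1   -1   -5]
 [   1    0   17   20   19   39   38   32   18   17    1    1   -1   -3
    -2    1   -2    1    0]
 [   0    0   21   22   18   14   19    0    5   -2    0    3   -2    2
    -1    0    1   -2    0]]
```

{"op": "carry_out", "data": {"commands": [-1, 3, -4.8, 0, 0, 0, -0.12, -1, 6, -9.6, 0, 0, 0, -0.24, -1, 9, -14.4, 0, 0, 0, -0.36, -1, 12, -19, 0, 0, 0, -0.48, -1, 15, -24, 0, 0, 0, -0.6, -1, 18, -28.5, 0, 0, 0, -0.72, -1, 21, -33, 0, 0, 0, -0.84, -1, 24, -38, 0, 0, 0, -0.96, -1, 27, -42.5, 0, 0, 0, -1.08, -1, 30, -47.5, 0, 0, 0, -1.2, -1, 33, -52, 0, 0, 0, -1.32, -1, 36.5, -57.4, 0, 0, 0, -1.44]}}

```text
time_s: 1.1
ee_pos: [0.5032, 0.0727, 0.2049]
eef_rot: [-3.142, 0.001, -0.317]
force: [0.4, 0.9, 0.6]
grip_width: 0.094
```

{"op": "carry_out", "data": {"commands": [-1, 0, 0, 0, 0, 0, 0]}}

```text
time_s: 1.18
ee_pos: [0.5055, 0.0678, 0.2043]
eef_rot: [3.141, 0.001, -0.329]
force: [-0.4, 0.5, 0.4]
grip_width: 0.094
```

{"op": "carry_out", "data": {"commands": [-1, 3, -5, 0, 0, 0, 0, -1, 6, -9, 0, 0, 0, 0, -1, 9.6, -14.5, 0, 0, 0, 0.02, -1, 9.6, -14.5, 0, 0, 0, 0.02, -1, 9.6, -14.5, 0, 0, 0, 0.02, -1, 9.6, -14.5, 0, 0, 0, 0.02, -1, 9.6, -14.5, 0, 0, 0, 0.02]}}

```text
time_s: 1.77
ee_pos: [0.6012, -0.0771, 0.2036]
eef_rot: [3.141, 0.003, -0.31]
force: [-0.6, 0.2, -0.7]
grip_width: 0.0937
```

```bash
python3 - <<'E'
from m import *
o=ctrl.get_obs();print(o['ee_pos'],o['eef_rot'])
p,d,i=cam('wrist'); cv2.imwrite('pics/w1.png',p); np.savez('w1.npz',p=p,d=d,**i)
P=world(d,i)
H,W=d.shape
ok=(d>0)&(np.hypot(P[...,0]-.6,P[...,1]+.077)<.085)
b=(0,0,W,H)
rects(P,ok,{'small':b+(.074,.09),'round':b+(.053,.066),'short':b+(.033,.046),'long':b+(.012,.026)})
E
```

```text
[ 0.6011531  -0.07714658  0.20355699] [ 3.14068598e+00  2.55856389e-03 -3.09694833e-01]
small c [604.5 -77.1] size [41.1 32.4] longaxis deg 72.4 z [77.7 79.8 81.1] 1651
round c [603.  -79.1] size [53.9 54.5] longaxis deg -36.9 z [56.5 59.5 60.8] 880
short c [603.  -76.7] size [54.5 88.3] longaxis deg -75.2 z [37.5 39.8 41.2] 2212
long c [602.  -75.2] size [ 58.3 132.3] longaxis deg -74.8 z [17.6 19.8 21.2] 2213
```

View pics/w1.png

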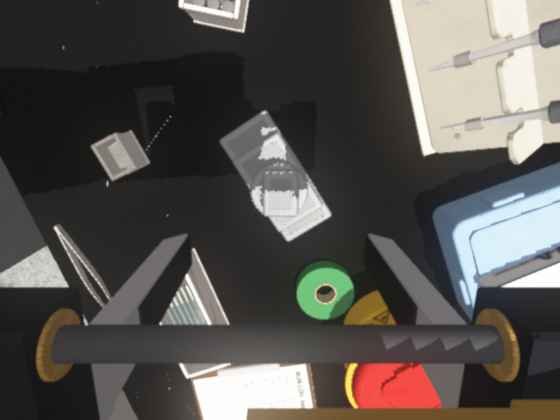

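{"op": "carry_out", "data": {"commands": [-1, 0.3, 0, -4, 0, 0, 0, -1, 0.3, 0, -8, 0, 0, 0, -1, 0.3, 0, -11, 0, 0, 0, -1, 0.3, 0, -13, 0, 0, 0, -1, 0.3, 0, -13.8, 0, 0, 0, -1, 0.3, 0, -13.8, 0, 0, 0, -1, 0.3, 0, -13.8, 0, 0, 0, 0.2, 0.3, 0, -13.8, 0, 0, 0, 0.2, 0.3, 0, -13.8, 0, 0, 0, 0.2, 0.3, 0, -13.8, 0, 0, 0, 0.2, 0.3, 0, -13.8, 0, 0, 0, 0.2, 0.3, 0, -13.8, 0, 0, 0], "force": 15}}

```text
time_s: 2.82
ee_pos: [0.6041, -0.0765, 0.0664]
eef_rot: [3.141, 0.002, -0.309]
force: [0.6, 0.1, 0.1]
grip_width: 0.0639
```

{"op": "carry_out", "data": {"commands": [1, 0, 0, 0, 0, 0, 0, 1, 0, 0, 0, 0, 0, 0, 1, 0, 0, 0, 0, 0, 0, 1, 0, 0, 0, 0, 0, 0, 1, 0, 0, 0, 0, 0, 0, 1, 0, 0, 0, 0, 0, 0, 1, 0, 0, 0, 0, 0, 0]}}

```text
time_s: 3.4
ee_pos: [0.6041, -0.0765, 0.0663]
eef_rot: [3.141, 0.002, -0.309]
force: [-0.4, 0.2, 0.5]
grip_width: 0.0315
```

{"op": "carry_out", "data": {"commands": [1, 0, 0, 2, 0, 0, 0, 1, 0, 0, 5, 0, 0, 0, 1, 0, 0, 8, 0, 0, 0, 1, -3, 1.5, 8, 0, 0, 0.1, 1, -6, 3, 8, 0, 0, 0.2, 1, -9, 4.5, 8, 0, 0, 0.3, 1, -12, 6, 8, 0, 0, 0.4, 1, -12, 6, 8, 0, 0, 0.44, 1, -12, 6, 8, 0, 0, 0.44, 1, -12, 6, 8, 0, 0, 0.44]}}

```text
time_s: 4.23
ee_pos: [0.4846, -0.0166, 0.1468]
eef_rot: [3.141, 0.001, 0.13]
force: [0.2, 0.5, -0.6]
grip_width: 0.0317
```

```bash
python3 - <<'E'
from m import *
f=np.load('w1.npz'); P=world(f['d'],f)
rects(P,f['d']>0,{'slip w1':(80,120,160,190,.034,.046)})
o=ctrl.get_obs();print(o['ee_pos'],o['eef_rot'])
p,d,i=cam('wrist'); cv2.imwrite('pics/w2.png',p); np.savez('w2.npz',p=p,d=d,**i)
P=world(d,i);b=(0,0,560,420)
ok=(d>0)&(np.hypot(P[...,0]-.456,P[...,1]+.002)<.05)
rects(P,ok,{'slip w2':b+(.034,.046)})
ok=(d>0)&(np.hypot(P[...,0]-o['ee_pos'][0],P[...,1]-o['ee_pos'][1])<.04)
rects(P,ok,{'held':b+(.12,.17)})
E
```

```text
slip w1 c [458.8  -2.3] size [29.7 39.2] longaxis deg -81.5 z [34.9 39.  40.5] 667
[ 0.48458263 -0.01656594  0.14676315] [3.14053864e+00 5.21812968e-04 1.29632360e-01]
slip w2 c [458.3  -2. ] size [29.  38.6] longaxis deg -81.6 z [35.7 39.4 40.7] 778
held c [485.5 -17.3] size [55.6 41.8] longaxis deg 7.5 z [155.2 160.4 164.6] 5749
```

View pics/w2.png

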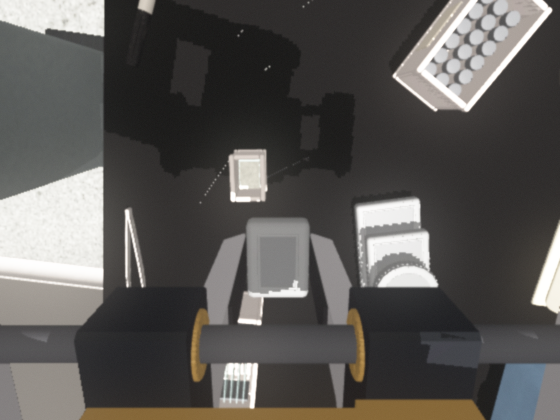

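{"op": "carry_out", "data": {"commands": [1, -2.7, 1.5, 0, 0, 0, 0.017, 1, -2.7, 1.5, -2, 0, 0, 0.017, 1, -2.7, 1.5, -5, 0, 0, 0.017, 1, -2.7, 1.5, -7.5, 0, 0, 0.017, 1, -2.7, 1.5, -9, 0, 0, 0.017, 1, -2.7, 1.5, -10, 0, 0, 0.017, 1, -2.7, 1.5, -10.5, 0, 0, 0.017, 1, -2.7, 1.5, -10.8, 0, 0, 0.017, 1, -2.7, 1.5, -10.8, 0, 0, 0.017, 1, -2.7, 1.5, -10.8, 0, 0, 0.017]}}

```text
time_s: 5.12
ee_pos: [0.4584, -0.0018, 0.0392]
eef_rot: [3.14, -0.0, 0.146]
force: [0.2, -0.2, -0.6]
grip_width: 0.0319
```

{"op": "carry_out", "data": {"commands": [1, 0, 0, -0.05, 0, 0, 0, -0.2, 0, 0, -0.05, 0, 0, 0, -0.2, 0, 0, -0.05, 0, 0, 0, -0.5, 0, 0, 0, 0, 0, 0, -0.5, 0, 0, 0, 0, 0, 0, -0.5, 0, 0, 0, 0, 0, 0, -0.5, 0, 0, 2, 0, 0, 0, -0.5, 0, 0, 5, 0, 0, 0, -0.5, 0, 0, 9, 0, 0, 0, -1, 0, 0, 12, 0, 0, 0, -1, 3, -1, 14, 0, 0, 0, -1, 3, -1, 14, 0, 0, 0]}}

```text
time_s: 6.12
ee_pos: [0.4926, -0.0129, 0.1841]
eef_rot: [3.138, -0.009, 0.145]
force: [-0.1, -0.3, 0.3]
grip_width: 0.0867
```

```bash
cat > look.py <<'E'
import sys
from m import *
def look(tag,spots):
    o=ctrl.get_obs();print(np.round(o['ee_pos'],4),np.round(o['eef_rot'],3))
    p,d,i=cam('wrist'); cv2.imwrite(f'pics/{tag}.png',p); np.savez(f'{tag}.npz',p=p,d=d,**i)
    P=world(d,i)
    for n,(x,y,r,z0,z1) in spots.items():
        ok=(d>0)&(np.hypot(P[...,0]-x,P[...,1]-y)<r)
        rects(P,ok,{n:(0,0,560,420,z0,z1)})
E
python3 - <<'E'
from look import *
look('w3',{'small on box':(.458,-.002,.04,.03,.07),'round':(.603,-.079,.06,.053,.068)})
E
```

```text
[ 0.4926 -0.0129  0.1841] [ 3.138 -0.009  0.145]
small on box c [460.1  -3.3] size [32.9 42.3] longaxis deg -81.7 z [48.6 51.7 53.1] 1703
round c [595.8 -76.1] size [54.5 40. ] longaxis deg 65.0 z [55.8 59.7 61.1] 483
```

{"op": "carry_out", "data": {"commands": [-1, 4, -2.3, -1, 0, 0, 0.05, -1, 8, -4.6, -2, 0, 0, 0.1, -1, 11, -6.4, -3, 0, 0, 0.1, -1, 11, -6.4, -3, 0, 0, 0.1, -1, 11, -6.4, -3, 0, 0, 0.1, -1, 11, -6.4, -3, 0, 0, 0.1]}}

```text
time_s: 6.67
ee_pos: [0.5992, -0.0759, 0.15]
eef_rot: [3.14, -0.002, 0.245]
force: [-0.5, -1.0, 0.2]
grip_width: 0.094
```

```bash
python3 - <<'E'
from look import *
look('w4',{'round':(.603,-.079,.06,.053,.068),'short':(.603,-.079,.08,.033,.047)})
E
```

```text
[ 0.5992 -0.0759  0.15  ] [ 3.14e+00 -2.00e-03  2.45e-01]
round c [602.5 -79.1] size [54.4 54.7] longaxis deg -9.7 z [57.9 59.9 61.1] 3528
short c [602.9 -76.6] size [54.4 88.4] longaxis deg -75.6 z [37.8 39.8 41.1] 2870
```

{"op": "carry_out", "data": {"commands": [-1, 0.3, -0.3, -3, 0, 0, 0, -1, 0.3, -0.3, -6, 0, 0, 0, -1, 0.3, -0.3, -8.5, 0, 0, 0, -1, 0.3, -0.3, -10, 0, 0, 0, -1, 0.3, -0.3, -10.4, 0, 0, 0, -1, 0.3, -0.3, -10.4, 0, 0, 0, 0, 0.3, -0.3, -10.4, 0, 0, 0, 0, 0.3, -0.3, -10.4, 0, 0, 0, 0, 0.3, -0.3, -10.4, 0, 0, 0, 0, 0.3, -0.3, -10.4, 0, 0, 0, 1, 0.3, -0.3, -10.4, 0, 0, 0, 1, 0.3, -0.3, -10.4, 0, 0, 0], "force": 20}}

```text
time_s: 7.72
ee_pos: [0.6023, -0.0787, 0.0473]
eef_rot: [3.14, -0.004, 0.245]
force: [0.6, -0.4, -0.1]
grip_width: 0.0573
```

{"op": "carry_out", "data": {"commands": [1, 0, 0, 0, 0, 0, 0, 1, 0, 0, 0, 0, 0, 0, 1, 0, 0, 0, 0, 0, 0]}}

```text
time_s: 7.97
ee_pos: [0.6023, -0.0787, 0.0472]
eef_rot: [3.14, -0.004, 0.245]
force: [-0.7, -0.3, -0.2]
grip_width: 0.0528
```

{"op": "carry_out", "data": {"commands": [1, 0, 0, 1.5, 0, 0, 0, 1, 0, 0, 4, 0, 0, 0, 1, 0, 0, 7.5, 0, 0, 0, 1, -2, 3, 10, 0, 0, 0, 1, -4.2, 6, 10, 0, 0, 0, 1, -6.4, 9, 10, 0, 0, 0, 1, -8.6, 12, 10, 0, 0, 0, 1, -10.8, 15, 10, 0, 0, 0, 1, -13, 18, 10, 0, 0, 0, 1, -15.2, 21, 10, 0, 0, 0, 1, -15.2, 21, 10, 0, 0, 0, 1, -15.2, 21, 10, 0, 0, 0]}}

```text
time_s: 8.97
ee_pos: [0.4497, 0.1324, 0.1476]
eef_rot: [3.14, -0.004, 0.248]
force: [1.1, 0.0, -0.6]
grip_width: 0.0532
```

```bash
python3 - <<'E'
from look import *
look('w5',{'pot':(.450,.210,.045,.056,.07),'tube':(.612,.12,.065,.052,.062)})
E
```

```text
[0.4497 0.1324 0.1476] [ 3.14  -0.004  0.248]
pot c [449.6 210.4] size [47.9 47.9] longaxis deg -29.2 z [59.2 63.5 64.9] 1244
tube c [612.2 121. ] size [84.1 52.2] longaxis deg 61.6 z [52.7 57.1 58.7] 1685
```

View pics/w5.png

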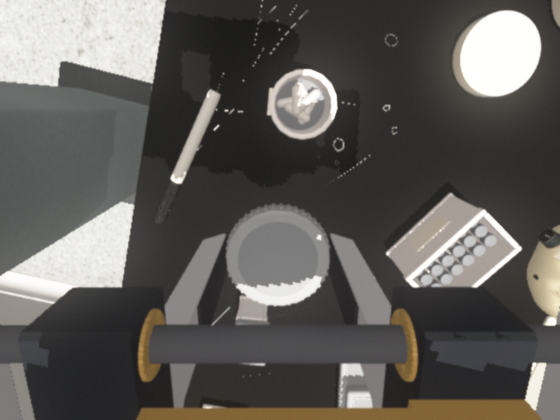

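{"op": "carry_out", "data": {"commands": [1, 0, 3, 0, 0, 0, 0, 1, 0, 6, 0, 0, 0, 0, 1, 0, 7.8, 0, 0, 0, 0, 1, 0, 7.8, -1, 0, 0, 0, 1, 0, 7.8, -3.5, 0, 0, 0, 1, 0, 7.8, -6, 0, 0, 0, 1, 0, 7.8, -7.5, 0, 0, 0, 1, 0, 7.8, -8.1, 0, 0, 0, 1, 0, 7.8, -8.5, 0, 0, 0, 1, 0, 7.8, -8.5, 0, 0, 0, 1, 0, 7.8, -8.5, 0, 0, 0]}}

```text
time_s: 9.93
ee_pos: [0.4511, 0.2089, 0.063]
eef_rot: [3.14, -0.005, 0.246]
force: [-0.4, 0.5, -0.7]
grip_width: 0.053
```

{"op": "carry_out", "data": {"commands": [-0.4, 0, 0, 0, 0, 0, 0, -0.4, 0, 0, 0, 0, 0, 0, -0.6, 0, 0, 0, 0, 0, 0, -0.6, 0, 0, 0, 0, 0, 0, -0.7, 0, 0, 0, 0, 0, 0, -0.7, 0, 0, 2, 0, 0, 0, -0.7, 0, 0, 5, 0, 0, 0, -1, 0, 0, 9, 0, 0, 0, -1, 0, -2, 11, 0, 0, 0, -1, 0, -4, 11, 0, 0, 0, -1, 0, -4, 11, 0, 0, 0]}}

```text
time_s: 10.85
ee_pos: [0.4516, 0.1671, 0.1743]
eef_rot: [3.139, -0.008, 0.245]
force: [0.1, -0.6, -0.7]
grip_width: 0.094
```

```bash
python3 - <<'E'
from look import *
look('w6',{'round on pot':(.450,.210,.045,.06,.1),'tube':(.612,.12,.065,.052,.062)})
E
```

```text
[0.4516 0.1671 0.1743] [ 3.139 -0.008  0.245]
round on pot c [452.1 208.2] size [54.3 54.7] longaxis deg -85.3 z [74.1 75.9 77.1] 3739
tube c [612.1 121.4] size [83.2 51.5] longaxis deg 61.7 z [52.8 57.2 58.8] 875
```

{"op": "carry_out", "data": {"commands": [-1, 2, -3, 0, 0, 0, 0, -1, 4, -6.4, 0, 0, 0, 0, -1, 6, -9.6, 0, 0, 0, 0, -1, 8, -13, 0, 0, 0, 0, -1, 10, -16.2, 0, 0, 0, 0, -1, 12, -19.5, -1.5, 0, 0, 0.01, -1, 15.1, -24.4, -3.4, 0, 0, 0.01, -1, 15.1, -24.4, -3.4, 0, 0, 0.01, -1, 15.1, -24.4, -3.4, 0, 0, 0.01, -1, 15.1, -24.4, -3.4, 0, 0, 0.01]}}

```text
time_s: 11.73
ee_pos: [0.6021, -0.0758, 0.138]
eef_rot: [3.141, -0.004, 0.253]
force: [-0.3, 0.8, 0.2]
grip_width: 0.0939
```

```bash
python3 - <<'E'
from look import *
look('w7',{'short':(.603,-.077,.08,.033,.047),'long':(.603,-.077,.09,.012,.027)})
E
```

```text
[ 0.6021 -0.0758  0.138 ] [ 3.141 -0.004  0.253]
short c [602.5 -75.9] size [54.8 86.9] longaxis deg -75.7 z [38.3 40.  41.1] 6854
long c [601. -75.] size [ 57.9 131.7] longaxis deg -75.2 z [18.  19.9 21.1] 3046
```

{"op": "carry_out", "data": {"commands": [-1, 0, 0, -3, 0, 0, 0, -1, 0, 0, -6, 0, 0, 0, -1, 0, 0, -9, 0, 0, 0, -1, 0, 0, -10.6, 0, 0, 0, -1, 0, 0, -11.2, 0, 0, 0, -1, 0, 0, -11.2, 0, 0, 0, 0, 0, 0, -11.2, 0, 0, 0, 0, 0, 0, -11.2, 0, 0, 0, 0, 0, 0, -11.2, 0, 0, 0, 1, 0, 0, -11.2, 0, 0, 0, 1, 0, 0, -11.2, 0, 0, 0, 1, 0, 0, -11.2, 0, 0, 0], "force": 30}}

```text
time_s: 12.78
ee_pos: [0.6021, -0.0751, 0.0272]
eef_rot: [3.14, -0.006, 0.254]
force: [0.3, 0.6, -0.7]
grip_width: 0.0572
```

{"op": "carry_out", "data": {"commands": [1, 0, 0, 0, 0, 0, 0, 1, 0, 0, 0, 0, 0, 0, 1, 0, 0, 0, 0, 0, 0]}}

```text
time_s: 13.03
ee_pos: [0.6022, -0.0751, 0.0272]
eef_rot: [3.14, -0.006, 0.254]
force: [-0.2, -0.6, 0.5]
grip_width: 0.0534
```

{"op": "carry_out", "data": {"commands": [1, 0, 0, 1.5, 0, 0, 0, 1, 0, 0, 4, 0, 0, 0, 1, 0, 0, 7.5, 0, 0, 0, 1, 0, 2, 10.5, 0, 0, -0.1, 1, 0.2, 4, 11.3, 0, 0, -0.2, 1, 0.4, 6, 11.3, 0, 0, -0.3, 1, 0.6, 8, 11.3, 0, 0, -0.4, 1, 0.8, 10, 11.3, 0, 0, -0.52, 1, 0.9, 11, 11.3, 0, 0, -0.64, 1, 0.9, 11, 11.3, 0, 0, -0.75, 1, 0.9, 11, 11.3, 0, 0, -0.75, 1, 0.9, 11, 11.3, 0, 0, -0.75]}}

```text
time_s: 14.03
ee_pos: [0.6111, 0.0349, 0.14]
eef_rot: [3.14, -0.005, -0.492]
force: [0.7, 0.0, -0.3]
grip_width: 0.0537
```

```bash
python3 - <<'E'
from look import *
look('w8',{'tube':(.612,.12,.065,.052,.062),'held':(.611,.035,.05,.145,.16)})
f=np.load('top0.npz'); P=world(f['d'],f)
rects(P,f['d']>0,{'bottle':(180,105,235,158,.02,.4),'bottletop':(180,105,235,158,.1,.4),'rack':(220,35,300,140,.03,.4)})
E
```

```text
[0.6111 0.0349 0.14  ] [ 3.14  -0.005 -0.492]
tube c [612.3 120.6] size [83.6 50.3] longaxis deg 61.6 z [54.1 57.4 58.7] 2312
held c [613.2  36.5] size [82.5 77.4] longaxis deg 63.2 z [151.  152.8 154. ] 16509
bottle c [764.  115.4] size [112.9 146.1] longaxis deg -72.6 z [28.5 48.3 97.3] 1605
bottletop c [790.6  60.6] size [29.  20.2] longaxis deg 5.4 z [101.  111.7 118.9] 75
rack c [877.5  -8.7] size [286.4 212.8] longaxis deg 0.5 z [ 38.3 147.1 232.9] 6401
```

View pics/w8.png

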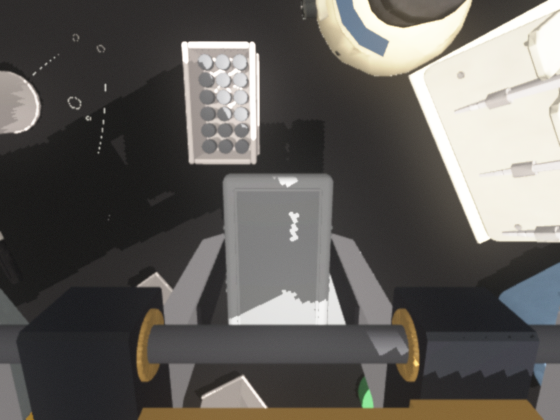

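{"op": "carry_out", "data": {"commands": [1, 0.1, 3, 0, 0, 0, 0, 1, 0.2, 6, 0, 0, 0, 0, 1, 0.2, 8.7, 0, 0, 0, 0, 1, 0.2, 8.7, 0, 0, 0, 0, 1, 0.2, 8.7, -2, 0, 0, 0, 1, 0.2, 8.7, -4.5, 0, 0, 0, 1, 0.2, 8.7, -6.5, 0, 0, 0, 1, 0.2, 8.7, -7.7, 0, 0, 0, 1, 0.2, 8.7, -8.3, 0, 0, 0, 1, 0.2, 8.7, -8.3, 0, 0, 0, 1, 0.2, 8.7, -8.3, 0, 0, 0]}}

```text
time_s: 15.0
ee_pos: [0.6135, 0.1212, 0.0578]
eef_rot: [3.14, -0.006, -0.491]
force: [0.2, 1.0, -0.1]
grip_width: 0.0536
```

{"op": "carry_out", "data": {"commands": [1, 0, 0, -0.05, 0, 0, 0, -0.4, 0, 0, -0.05, 0, 0, 0, -0.4, 0, 0, 0, 0, 0, 0, -0.6, 0, 0, 0, 0, 0, 0, -0.6, 0, 0, 0, 0, 0, 0, -0.7, 0, 0, 0, 0, 0, 0, -0.7, 0, 0, 2, 0, 0, 0, -0.7, 0, 0, 5, 0, 0, 0, -1, 0, 0, 9, 0, 0, 0, -1, 0, -2, 11, 0, 0, 0, -1, 0, -4, 11, 0, 0, 0, -1, 0, -4, 11, 0, 0, 0]}}

```text
time_s: 16.0
ee_pos: [0.6141, 0.0787, 0.1694]
eef_rot: [3.141, -0.009, -0.493]
force: [1.1, -0.4, 0.2]
grip_width: 0.0942
```

```bash
python3 - <<'E'
from look import *
look('w9',{'short on tube':(.612,.121,.065,.055,.085)})
E
```

```text
[0.6141 0.0787 0.1694] [ 3.141 -0.009 -0.493]
short on tube c [614.4 119.4] size [86.6 54.7] longaxis deg 61.7 z [68.4 69.9 71.2] 7450
```

{"op": "carry_out", "data": {"commands": [-1, -0.1, -2, 0, 0, 0, 0.1, -1, -0.2, -4, 0, 0, 0, 0.2, -1, -0.4, -6, 0, 0, 0, 0.3, -1, -0.6, -8, 0, 0, 0, 0.4, -1, -0.8, -10, 0, 0, 0, 0.5, -1, -1, -12, -1, 0, 0, 0.6, -1, -1.3, -14, -3, 0, 0, 0.7, -1, -1.3, -15.4, -5, 0, 0, 0.75, -1, -1.3, -15.4, -5, 0, 0, 0.75, -1, -1.3, -15.4, -5, 0, 0, 0.75, -1, -1.3, -15.4, -5, 0, 0, 0.75]}}

```text
time_s: 16.97
ee_pos: [0.6011, -0.073, 0.1188]
eef_rot: [3.141, -0.007, 0.256]
force: [0.4, -0.5, 0.5]
grip_width: 0.0945
```

```bash
python3 - <<'E'
from look import *
look('w10',{'long':(.603,-.077,.09,.012,.027)})
E
```

```text
[ 0.6011 -0.073   0.1188] [ 3.141 -0.007  0.256]
long c [601.5 -74.9] size [ 58.9 131.3] longaxis deg -75.2 z [18.5 20.  21.2] 11000
```

{"op": "carry_out", "data": {"commands": [-1, 0, -0.2, -3, 0, 0, 0, -1, 0, -0.2, -6, 0, 0, 0, -1, 0, -0.2, -9, 0, 0, 0, -1, 0, -0.2, -10.6, 0, 0, 0, -1, 0, -0.2, -11.3, 0, 0, 0, -1, 0, -0.2, -11.3, 0, 0, 0, 0, 0, -0.2, -11.3, 0, 0, 0, 0, 0, -0.2, -11.3, 0, 0, 0, 0, 0, -0.2, -11.3, 0, 0, 0, 1, 0, -0.2, -11.3, 0, 0, 0, 1, 0, -0.2, -11.3, 0, 0, 0, 1, 0, -0.2, -11.3, 0, 0, 0], "force": 35}}

```text
time_s: 18.02
ee_pos: [0.6014, -0.075, 0.0066]
eef_rot: [3.14, -0.009, 0.256]
force: [2.1, 0.5, 5.8]
grip_width: 0.0576
```

{"op": "carry_out", "data": {"commands": [1, 0, 0, 0, 0, 0, 0, 1, 0, 0, 0, 0, 0, 0, 1, 0, 0, 0, 0, 0, 0]}}

```text
time_s: 18.27
ee_pos: [0.6014, -0.075, 0.0066]
eef_rot: [3.14, -0.008, 0.256]
force: [0.7, -0.1, 1.3]
grip_width: 0.0574
```

{"op": "carry_out", "data": {"commands": [1, 0, 0, 1.5, 0, 0, 0, 1, 0, 0, 4, 0, 0, 0, 1, 0, 0, 7.5, 0, 0, 0, 1, 0, 0, 11, 0, 0, 0, 1, -2, -1.6, 12, 0, 0, -0.05, 1, -4, -3.2, 12, 0, 0, -0.1, 1, -6, -4.8, 12, 0, 0, -0.15, 1, -8, -6.4, 12, 0, 0, -0.21, 1, -10, -8, 12, 0, 0, -0.21, 1, -12, -9.6, 12, 0, 0, -0.21, 1, -14, -11.5, 12, 0, 0, -0.21, 1, -14, -11.5, 12, 0, 0, -0.21]}}

```text
time_s: 19.27
ee_pos: [0.4589, -0.1921, 0.1266]
eef_rot: [3.14, -0.008, 0.044]
force: [-0.2, -0.0, -0.4]
grip_width: 0.0576
```

```bash
python3 - <<'E'
from look import *
look('w11',{'trough':(.461,-.191,.085,.044,.056),'held':(.461,-.191,.085,.12,.155)})
f=np.load('w1.npz'); P=world(f['d'],f)
ok=(f['d']>0)&(np.hypot(P[...,0]-.461,P[...,1]+.191)<.08)
rects(P,ok,{'trough w1':(0,0,560,420,.045,.054)})
p,d,i=cam('top');cv2.imwrite('pics/top1.png',p[150:290,180:420].repeat(3,0).repeat(3,1))
E
```

```text
[ 0.4589 -0.1921  0.1266] [ 3.14  -0.008  0.044]
trough c [ 458.1 -128.7] size [54.   2.9] longaxis deg 2.6 z [48.5 49.7 50.8] 375
held c [ 459.6 -191.9] size [ 81.7 131.6] longaxis deg -87.2 z [138.6 140.1 141.4] 24664
trough w1 c [ 462.1 -196.2] size [ 53.5 119.3] longaxis deg -88.4 z [45.6 48.9 50.4] 572
```

View pics/w11.png

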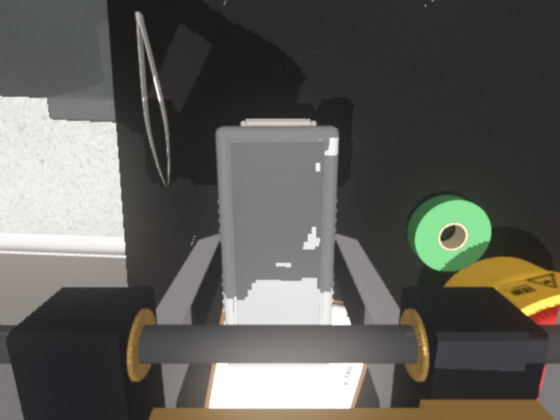

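{"op": "carry_out", "data": {"commands": [1, 0.15, 0.1, -1.5, 0, 0, 0, 1, 0.15, 0.1, -3.5, 0, 0, 0, 1, 0.15, 0.1, -5.5, 0, 0, 0, 1, 0.15, 0.1, -6.8, 0, 0, 0, 1, 0.15, 0.1, -7.4, 0, 0, 0, 1, 0.15, 0.1, -7.85, 0, 0, 0, 1, 0.15, 0.1, -7.85, 0, 0, 0, 1, 0.15, 0.1, -7.85, 0, 0, 0]}}

```text
time_s: 20.03
ee_pos: [0.463, -0.189, 0.0487]
eef_rot: [3.14, -0.009, 0.045]
force: [-1.9, 0.6, -0.4]
grip_width: 0.0579
```

{"op": "carry_out", "data": {"commands": [1, -0.15, -0.1, 0, 0, 0, 0, 1, -0.15, -0.1, 0, 0, 0, 0, -0.4, -0.15, -0.1, 0, 0, 0, 0, -0.4, -0.15, -0.1, 0, 0, 0, 0, -0.6, -0.15, -0.1, 0, 0, 0, 0, -0.8, -0.15, -0.1, 0, 0, 0, 0, -0.8, -0.15, -0.1, 0, 0, 0, 0, -0.8, -0.15, -0.1, 2, 0, 0, 0, -0.8, -0.15, -0.1, 5, 0, 0, 0, -1, -0.15, -0.1, 9, 0, 0, 0, -1, 0, -2, 12, 0, 0, 0, -1, 0, -4, 14, 0, 0, 0]}}

```text
time_s: 21.03
ee_pos: [0.4638, -0.2293, 0.1924]
eef_rot: [3.138, -0.012, 0.047]
force: [-0.4, -0.2, -0.5]
grip_width: 0.094
```

{"op": "carry_out", "data": {"commands": [-1, 0, -4, 2, 0, 0, 0, -1, 0, -8, 4, 0, 0, 0, -1, 0, -8, 4, 0, 0, 0, -1, 0, -8, 4, 0, 0, 0]}}

```text
time_s: 21.37
ee_pos: [0.4637, -0.3113, 0.2331]
eef_rot: [3.137, -0.013, 0.044]
force: [-0.5, 0.6, -1.3]
grip_width: 0.0941
```

```bash
python3 - <<'E'
from look import *
look('w12',{'long on trough':(.461,-.191,.085,.045,.08),'tape':(.613,-.219,.05,.01,.03)})
p,d,i=cam('top');P=world(d,i);cv2.imwrite('pics/top2.png',p)
rects(P,d>0,{'trough':(290,222,362,268,.055,.075),'slip':(240,230,272,260,.045,.06),'tube':(185,160,235,207,.064,.08),'pot':(155,230,195,264,.07,.085),'tape':(322,172,352,202,.01,.03),'petri':(134,178,163,204,.006,.2)})
E
```

```text
[ 0.4637 -0.3113  0.2331] [ 3.137 -0.013  0.044]
long on trough c [ 463.4 -200.5] size [ 58.9 110.3] longaxis deg -87.4 z [60.3 62.  63.3] 7885
tape c [ 617.3 -224.3] size [66. 79.] longaxis deg -53.4 z [15.  18.9 20.4] 3065
trough c [ 460.1 -189.4] size [ 58.4 131.8] longaxis deg -87.3 z [58.4 61.6 64.7] 1173
slip c [457.4  -3.3] size [32.2 41.8] longaxis deg -80.7 z [48.  51.6 54.8] 202
tube c [611.4 119.6] size [88.2 54.4] longaxis deg 62.4 z [66.3 69.8 72.9] 722
pot c [449.3 207.2] size [51.8 53.9] longaxis deg -44.6 z [72.  75.7 79.2] 371
tape c [ 611.5 -221.7] size [65.4 71.5] longaxis deg -74.2 z [14.5 18.5 21.5] 441
petri c [596.4 289.4] size [66.1 65. ] longaxis deg 59.9 z [11.9 16.2 19.7] 496
```

View pics/top2.png

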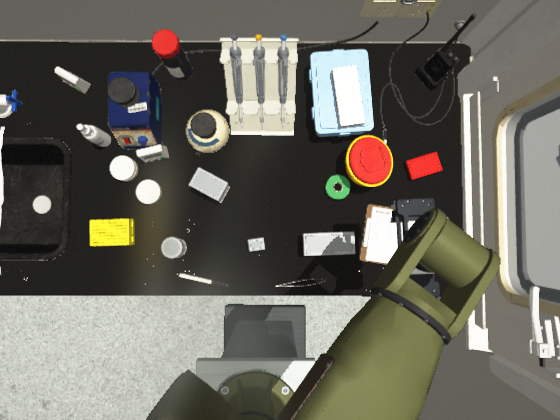

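The final top view shows all four containers closed: tube box (209,185), pot (174,247), slip box (256,244) and trough (328,244). The tape roll (338,187) and petri dish (148,191) haven't moved.

{"op": "carry_out", "data": {"commands": [-1, 0, 0, 0, 0, 0, 0, -1, 0, 0, 0, 0, 0, 0, -1, 0, 0, 0, 0, 0, 0]}}

```text
time_s: 21.72
ee_pos: [0.4637, -0.3076, 0.2309]
eef_rot: [3.14, -0.01, 0.048]
force: [0.1, 0.4, -0.8]
grip_width: 0.0943
```

```bash
python3 -c "
from station import ticket; print(ticket.hand_in())"
```

```text
the job is handed in; nothing more can be done
None
```

I closed all four containers in order (small, round, short, long) and handed the job in at about 22 s on the robot clock. No verdict is reported.

- **Fit:** in the last top view each cover's top is within 0.5 mm of its seated height. The covers are centred within about 3 mm and in line within about 2° of where I measured the mouths at the start.
- **Bystanders and look-alikes:** the petri dish measured within 0.5 mm of its starting place. The red look-alike was left alone.
- **Arm:** it stood clear with the gripper open at hand-in.

Three readings disagreed:
- **Camera offset:** the wrist camera reads about 3 mm further along x than the top camera. I placed by the wrist camera, or for the trough, the top reading corrected to match it.
- **Tape roll:** the top-camera measurement of its centre came out about 2.5 mm off in y, because its last measured outline was stretched to 71 mm. It shows at the same pixel as at the start.
- **Long cover:** the last wrist view showed only part of it (110 of 132 mm), so its centre there read 9 mm off. The top view showed all of it and agreed with the target.

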